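# Park the stoppered flask under the neck guard

## Task

Put the round glass flask with the green stopper into the white neck guard: its neck goes in through the open front of the slot, with the bulb under the plate, until it is at or close to the closed end of the slot. Leave it standing upright on the worktop there and let go; do not tip it over on the way, and leave the measuring cylinder with the blue foot where it stands.

Things in the scene. Friction and masses are not known exactly. Their poses are not given: they have to be found in the camera images.
- flask_center (a point): Centre of the loose round glass flask with a green stopper, on its axis half-way up (87 mm above its underside); 174 mm tall, 75 g, yaw does not matter. Heights from its underside: flat-bottomed bulb 66 mm wide up to 76 mm, neck 16 mm wide from 76 to 150, stopper 20 mm wide from 150 to 174. Grip the neck at about 130. It starts upright on the worktop (z = 0).
- bay (a point): Where the flask's centre shall end: on the centre line of the neck guard's slot, 87 mm above the worktop. The slot has blue lips and is 40 mm wide; along the x axis of this point it runs from its open mouth 50 mm in front (-x, the robot's side) to its closed end 16 mm behind (+x), whose corners are cut off. x axis: the way in; z up.
- neck_guard: The fixed neck guard: white plate 100 mm deep (its x) and 116 mm wide (its y), underside 88 mm and top 94 mm above the worktop (screw heads to 96), on two aluminium legs with 102 mm clear between them; feet 148 mm wide over all, no floor plate, open at front and back. Origin on the worktop, straight below the bay point; same axes.
- cylinder_center (a point): Centre of the loose measuring cylinder, on its axis half-way up (88 mm above its underside): straight clear tube 29 mm wide on a blue foot 52 x 60 mm and 8 mm high, 176 mm tall, no stopper. Not to be moved.
There are look-alikes about, which are no part of the job. Leave any brown look-alike of the neck_guard alone.

How it is judged:
At the end, for the whole second after the job is handed in: The flask stands upright (within 10 degrees) and released on the worktop in the guard, its neck through the slot, its centre within 20 mm of the bay point in plan and 8 mm in height; the measuring cylinder is within 30 mm of where it was (horizontal distance between flask_center and bay below 0.02 m and z of flask_center in the frame of bay between -0.008 and 0.008 m and angle between flask_center's own z axis and vertical below 0.17 rad and distance of cylinder_center from where it was at the start of the episode below 0.03 m); the robot touches nothing.
It fails at once if the flask was tipped by more than 35 degrees (angle between flask_center's own z axis and vertical above 0.61 rad).
It fails at once if the measuring cylinder was moved by more than 30 mm (distance of cylinder_center from where it was at the start of the episode above 0.03 m).
It also fails if it takes over 42 s, if anything falls off the work surface, if the arm or the gripper's body presses on something with over 40 N, if the wrist force passes 120 N, or if a joint passes its speed limit or range.

## Robot

A 7-joint arm with a two-finger parallel gripper is mounted at the origin on a cart in front of the work surface, level with it; the furniture and walls round the work are solid. World frame = base frame: x ahead of the robot, y to its left, z up, the work surface at z = 0. Lengths are in m, angles in rad, forces in N, time in s.
With the tool pointing down it reaches from about 0.35 to 0.9 m from the base axis. Payload 8.1 kg.
Tool frame: the origin (TCP) lies on the centre line of the jaws, within the pads' length; the fingertips stand arm.tip_extent ahead of it and the grasp point (between the pads) lies 3 mm ahead of it (arm.tip_extent is the distance from the TCP to the fingertips, in m); y points along the fingers, z is the direction in which the jaws open and shut, and the axes are right-handed (so a half turn about y gives the same grasp; the last joint's range is limited). The gripper opens to 92 mm and grips with 3 to 60 N. Pads are 19 mm wide; open, the fingers measure 130 mm over their backs; the gripper's body (75 mm by 190 mm) begins 47 mm behind the grasp point.
Start: joints at [-1.225, 0.434, 0.025, 1.573, -0.012, 1.134, -0.075], TCP at [0.271, 0.563, 0.249] pointing down, gripper open.
Joint ranges: [-2.62, 2.62], [-0.44, 2.09], [-1.27, 1.32], [0.08, 2.57], [-1.32, 4.46], [0.12, 2], [-2.74, 2.74]. Speed limits (rad/s): [2.22, 2.22, 3.01, 3.01, 3.14, 3.14, 3.14].

## Interface

Orientations are given as a rotation vector (axis times angle).
In Python, from cell import observe, get_image, sign_off, boxes_of, place_of, arm gives the robot as it stands.
- The arm moves only by the tool arm_command, never from a script. Its argument "plan" is a list of rows, each a list of 2 entries, a list of its own where there are three numbers: the shift along the tool's x, y, z in m, then the turn, a rotation vector about the tool's x, y, z in degrees. In form: [[[tx, ty, tz], [ax, ay, az]], ...]. A call has 1 to 5 rows; each row is the pose to reach, as a shift and turn from the pose commanded when the call began, along the tool's axes at that moment; what a row does not reach only later rows make up. A row lasts 1/10 s, in which the tool goes at most 50 mm and 8.59 degrees, less where a joint would pass 70% of its speed; a pose out of reach is approached as far as the arm can. A call with a gripper value outside its range is refused whole. "fingers" is the closure, from -1 (fully open) to 1 (shut), set as the call begins (left out, the last holds). The fingers move at their own pace and stop on an object; "squeeze" is the grip in N (left out, the last holds). Time passes only in rows, so rows that repeat a pose let the fingers close. It gives the time, the measured TCP pose, the force and the opening at its end, in the units of the state.
- observe(): the state, without advancing time (a new reading comes with each control period).
- get_image(name): name is "side" or "top"; returns a dict with "color" (480x640x3 uint8, red, green, blue), "camera_matrix" (3x3 intrinsics, pixels), "distortion" ([k1, k2, p1, p2, k3] as OpenCV has them; the pictures are not rectified), "world_to_cam" (4x4, takes a point from world to camera coordinates). Camera axes: x right, y up, looking along -z (the intrinsics and any distortion apply to the point x, -y, -z); pixel columns grow to the right and rows downward; lengths in m; the calibration is good to about 2 mm. A picture is of the moment at which its call begins. There is no depth.
- sign_off(): hands the job in, once; it reports no verdict.
Trained networks look in a picture, given as the dict that the camera call returned (one of the last four; its "shot" number tells which), for a name from the list of things; names that differ only in an ending like _2 or _b are one class to them, and where a whole thing is asked for, a point or a joint stands for the part that bears it (a point fixed in the world has none). Each returns a list of dicts, best first, with "confidence" (0 to 1); they miss things now and then, are a little off and sometimes report something else, mostly with a low value. They report only what shows in the picture. A call takes as long as a camera call. They do not tell look-alikes from the thing itself.
- boxes_of(picture, thing): "point" ([column, row] in pixels, amid what is visible of it).
- place_of(picture, thing): "point" ([column, row] in pixels: a listed point, or the origin of a listed thing).
The state is a dict: "clock": time; "joints": joint angles; "dq": joint speeds; "joint_efforts": joint torques, N m; "position": TCP position; "ee_rot": TCP orientation; "force": force on the tool from outside, world axes, zero at the start; "ft_torque": the same for the moment, N m; "width": opening from 0.0 (shut) to 1.0 (fully open).
Only numpy, scipy, OpenCV 4.12 (cv2) and the standard library are available. Lean on these libraries where they do the work, as an engineer would, in place of code of your own. Each camera call takes 0.05 s, during which the arm holds its last target.

## Working session

There is one attempt and no reset: what is moved stays moved. The work goes in short steps, Python scripts to look and compute and a tool call to move; the robot and the scene stay as the last step left them, time stands still between calls to the robot, and variables do not carry over. Pictures are saved under pics/ and viewed, and the job is handed in when it is done.

Besides the shell and the picture viewer there is one more tool, called after "Emit:" as a command line: name --argument value ..., lists and objects as JSON in quotes. arm_command: Moves the arm, as the interface text tells. Its arguments: {"type":"object","properties":{"plan":{"type":"array","items":{"type":"array"}},"fingers":{"type":"number"},"squeeze":{"type":"number"}},"required":["plan"]}

```bash
mkdir -p pics; ls; cat > h.py <<'E'
import numpy as np, cv2
from cell import *
def save(p,n):
    cv2.imwrite('pics/'+n,cv2.cvtColor(p["color"],cv2.COLOR_RGB2BGR))
def ray(p,uv):
    q=cv2.undistortPoints(np.array([[uv]],float),np.array(p["camera_matrix"],float),np.array(p["distortion"],float))[0,0]
    T=np.array(p["world_to_cam"]);R=T[:3,:3];t=T[:3,3]
    return -R.T@t, R.T@np.array([q[0],-q[1],-1])
def atz(p,uv,z):
    o,d=ray(p,uv);return o+d*(z-o[2])/d[2]
def tri(a,b):
    (o1,d1),(o2,d2)=a,b
    s=np.linalg.lstsq(np.c_[d1,-d2],o2-o1,rcond=None)[0]
    A=o1+d1*s[0];B=o2+d2*s[1];return (A+B)/2,np.linalg.norm(A-B)
def proj(p,X):
    T=np.array(p["world_to_cam"]);c=T[:3,:3]@np.array(X)+T[:3,3]
    return cv2.projectPoints(np.array([[[c[0],-c[1],-c[2]]]]),np.zeros(3),np.zeros(3),np.array(p["camera_matrix"],float),np.array(p["distortion"],float))[0][0,0]
E
python3 - <<'E'
from h import *
print(observe(),arm.tip_extent)
for n in("side","top"):
    p=get_image(n);save(p,n+"0.png")
    print(n,"cam",ray(p,(320,240)))
    for t in("flask_center","bay","neck_guard","cylinder_center"):
        print(t,[(np.round(d["point"]).tolist(),round(d["confidence"],2)) for d in place_of(p,t)], [(np.round(d["point"]).tolist(),round(d["confidence"],2)) for d in boxes_of(p,t)])
E
```

```text
pics
{'clock': 0.0, 'joints': array([-1.22457637,  0.43519505,  0.02496908,  1.57409922, -0.01157832,
        1.13401971, -0.07509931]), 'dq': array([ 0.00048831,  0.00166664,  0.00034023, -0.00035843, -0.00072957,
        0.00042457,  0.00024192]), 'joint_efforts': array([ 5.58481815e-05, -6.67842937e+01,  9.84726660e-01, -3.14465868e+01,
       -6.06392696e-02,  4.28353669e-02,  2.00233872e-04]), 'position': array([0.27103202, 0.56263629, 0.24796145]), 'ee_rot': array([-1.54355249,  0.35223858, -0.35193357]), 'force': array([-0.32022298,  0.06209153, -0.59724287]), 'ft_torque': array([ 0.02764884, -0.01147409,  0.01476468]), 'width': 1.0011999234524744} 0.022
side cam (array([0.00704769, 1.29334917, 1.11355607]), array([ 0.25221311, -0.80326066, -0.53961226]))
flask_center [([279.0, 304.0], 0.59)] []
bay [] []
neck_guard [] []
cylinder_center [([276.0, 343.0], 0.76)] [([275.0, 346.0], 0.62)]
top cam (array([ 0.2315454 , -0.20811087,  1.34777246]), array([ 0.18579447, -0.0061907 , -0.98264837]))
flask_center [([193.0, 222.0], 0.87)] [([197.0, 227.0], 0.77)]
bay [([346.0, 223.0], 0.72), ([513.0, 252.0], 0.65)] [([353.0, 219.0], 0.78), ([506.0, 254.0], 0.68)]
neck_guard [([506.0, 257.0], 0.95), ([349.0, 232.0], 0.56)] [([505.0, 251.0], 0.86), ([353.0, 219.0], 0.77)]
cylinder_center [([130.0, 244.0], 0.98)] [([134.0, 246.0], 0.65)]
```

View pics/side0.png

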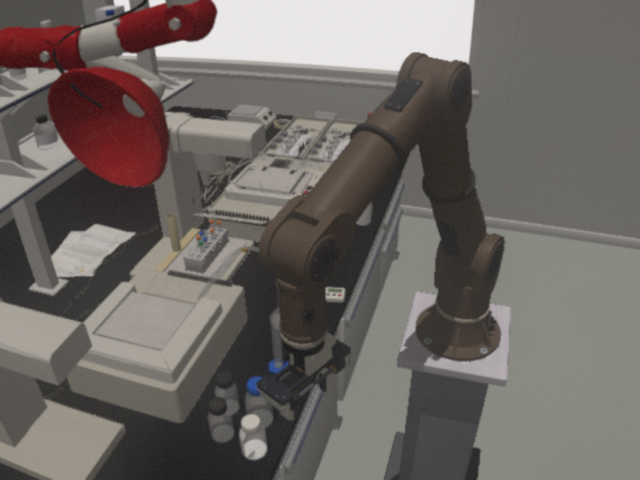

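View pics/top0.png

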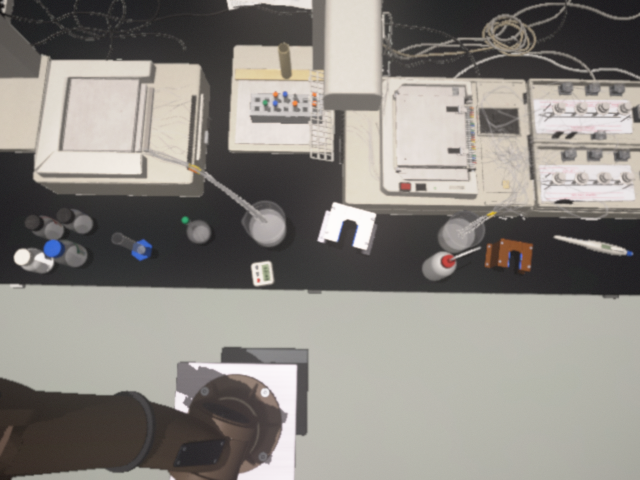

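The top view shows the flask with its green stopper at (185,220) and its bulb at (198,232). The white guard is at (348,228), with its mouth toward the robot, and the brown look-alike is at (511,255). The blue-footed cylinder is at (132,245). A beaker at (265,222) and a timer at (262,273) stand between the flask and the guard. The white one fits the description; I'll enlarge to confirm.

```bash
python3 - <<'E'
from h import *
p=get_image("top");c=p["color"]
a=cv2.resize(c[195:285,95:215],None,fx=6,fy=6,interpolation=cv2.INTER_CUBIC)
b=cv2.resize(c[190:265,300:395],None,fx=8,fy=8,interpolation=cv2.INTER_CUBIC)
save(dict(color=a),"ca.png");save(dict(color=b),"cb.png")
E
```

```text
(no output)
```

View pics/ca.png

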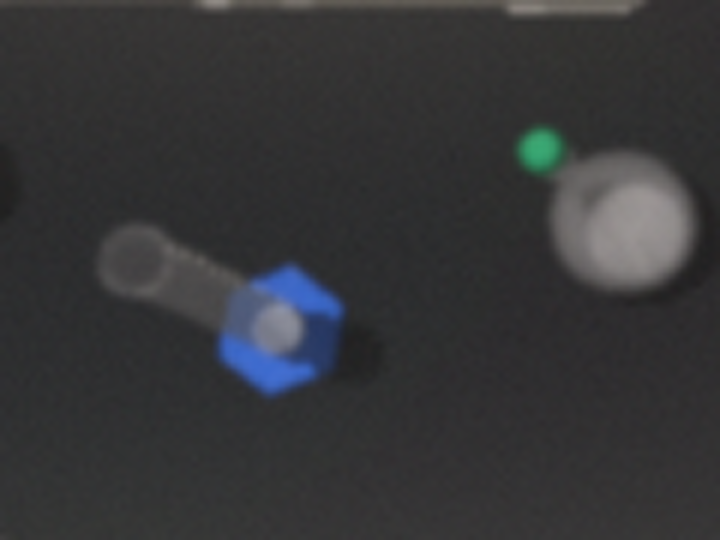

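View pics/cb.png

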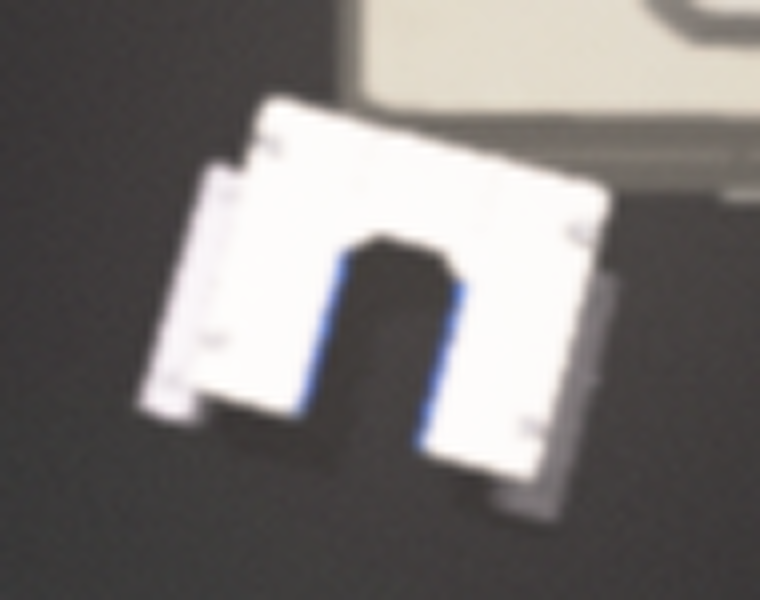

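The crops confirm it: green stopper at crop (541,150) on the clear bulb, and a white plate with blue lips whose slot is open toward the robot. Now the poses.

```bash
python3 - <<'E'
from h import *
from scipy.spatial.transform import Rotation as R
p=get_image("top");c=p["color"]
f=lambda u,v,s,x,y:((u+.5)/s-.5+x,(v+.5)/s-.5+y)
G=lambda u,v,z=.094:atz(p,f(u,v,8,300,190),z)
# plate corners
for n,u in dict(bl=(262,93),br=(612,186),fr=(537,485),fl=(190,392),sfl=(302,414),sfr=(420,447),sbl=(345,250),sbr=(465,285)).items(): print(n,G(*u).round(4))
C=[G(*u) for u in((262,93),(612,186),(537,485),(190,392))]
print("sides",[np.linalg.norm(C[i]-C[i-3]).round(4) for i in range(4)])
ctr=np.mean(C,0); ax=(C[0]+C[1]-C[2]-C[3])/2; ya=(C[0]+C[3]-C[1]-C[2])/2
a1=np.arctan2(ax[1],ax[0]);a2=np.arctan2(-ya[0],ya[1]);print("ctr",ctr,"yaw",np.degrees([a1,a2]))
hsv=cv2.cvtColor(c,cv2.COLOR_RGB2HSV)
m=cv2.inRange(hsv,(50,100,60),(80,255,255));m[:, :150]=0;m[:,230:]=0
mm=cv2.moments(m,True);g=(mm['m10']/mm['m00'],mm['m01']/mm['m00']);print("green",g,mm['m00'])
print("flask by stopper z.165/.170",atz(p,g,.165).round(4),atz(p,g,.170).round(4))
print("flask by bulb z .038",atz(p,f(622,222,6,95,195),.038).round(4),"bright bottom z0-5",atz(p,f(640,236,6,95,195),.003).round(4))
print("net",[atz(p,d["point"],.087).round(4) for d in place_of(p,"flask_center")],[atz(p,d["point"],.087).round(4) for d in place_of(p,"bay")])
print("cyl foot",atz(p,f(280,330,6,95,195),.006).round(4),"rim",atz(p,f(136,260,6,95,195),.176).round(4))
# beaker
print("beaker base/timer",atz(p,(267,225),0.0).round(3),atz(p,(262,273),0.015).round(3))
o=observe();print(o["position"],"R\n",R.from_rotvec(o["ee_rot"]).as_matrix().round(3))
a=cv2.resize(c[190:290,175:375],None,fx=4,fy=4,interpolation=cv2.INTER_CUBIC);save(dict(color=a),"cc.png")
E
```

```text
bl [ 0.5731 -0.2467  0.094 ]
br [ 0.5436 -0.3616  0.094 ]
fr [ 0.444  -0.3368  0.094 ]
fl [ 0.4725 -0.2245  0.094 ]
sfl [ 0.4659 -0.2609  0.094 ]
sfr [ 0.4558 -0.2991  0.094 ]
sbl [ 0.5206 -0.2744  0.094 ]
sbr [ 0.5096 -0.3135  0.094 ]
sides [np.float64(0.1186), np.float64(0.1027), np.float64(0.1159), np.float64(0.1029)]
ctr [ 0.50831177 -0.2924364   0.094     ] yaw [-13.21457531 -14.30912486]
green (184.6, 219.6) 50.0
flask by stopper z.165/.170 [0.5004 0.1192 0.165 ] [0.4993 0.1178 0.17  ]
flask by bulb z .038 [0.4966 0.1148 0.038 ] bright bottom z0-5 [0.4972 0.1146 0.003 ]
net [array([0.5052, 0.1148, 0.087 ])] [array([ 0.4415, -0.7148,  0.087 ]), array([ 0.5111, -0.2846,  0.087 ])]
cyl foot [0.4494 0.2777 0.006 ] rim [0.4495 0.2773 0.176 ]
beaker base/timer [ 0.526 -0.067  0.   ] [ 0.389 -0.06   0.015]
[0.27118994 0.56311855 0.24875709] R
 [[ 0.901  0.     0.434]
 [-0.434  0.     0.901]
 [-0.    -1.     0.   ]]
```

View pics/cc.png

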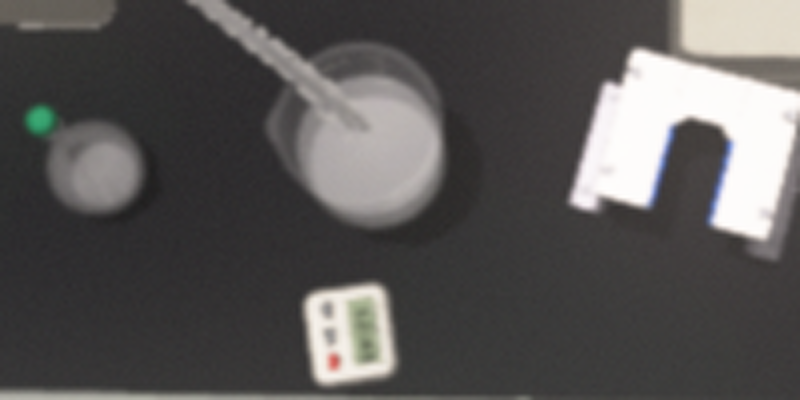

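Bay is about (0.509, -0.292) with yaw about -14°. The flask is about (0.498, 0.1165), measured consistently from stopper and bulb, so I'll move over it. The jaws go along the guard's y.

Emit:
arm_command --plan '[[[0.04, 0, -0.03], [0, -3, 0]], [[0.08, 0, -0.06], [0, -6, 0]], [[0.12, 0, -0.09], [0, -9, 0]], [[0.16, 0, -0.12], [0, -12, 0]], [[0.2, 0, -0.15], [0, -12, 0]]]' --fingers -1

```text
clock: 1.6
position: [0.387, 0.3393, 0.249]
ee_rot: [-1.562, 0.186, -0.187]
force: [1.3, 0.2, 0.1]
width: 1.001
```

```bash
cat >> h.py <<'E'
from scipy.spatial.transform import Rotation as Rot
def to(X,yaw=None):
    o=observe();M=Rot.from_rotvec(o["ee_rot"]).as_matrix()
    print("t",round(o["clock"],2),"pos",o["position"].round(4),"yaw(jaw-90)",np.degrees(np.arctan2(-M[0,2],M[1,2])).round(2),"ydir",M[:,1].round(3),"F",o["force"].round(1),"w",round(o["width"],3))
    print("tool shift",(M.T@(np.array(X)-o["position"])).round(4))
E
python3 -c "
from h import *
to([.498,.1165,.249])"
```

```text
t 1.6 pos [0.387  0.3393 0.249 ] yaw(jaw-90) -13.6 ydir [ 0.     0.001 -1.   ] F [1.3 0.2 0.1] w 1.001
tool shift [ 1.603e-01 -1.000e-04 -1.905e-01]
```

Emit:
arm_command --plan '[[[0.032, 0, -0.038], [0, 0, 0]], [[0.064, 0, -0.076], [0, 0, 0]], [[0.096, 0, -0.114], [0, 0, 0]], [[0.128, 0, -0.152], [0, 0, 0]], [[0.16, 0, -0.19], [0, 0, 0]]]'

```text
clock: 2.1
position: [0.4973, 0.1168, 0.2491]
ee_rot: [-1.562, 0.187, -0.188]
force: [1.0, 0.3, -0.1]
width: 0.999
```

Emit:
arm_command --plan '[[[0, 0, 0], [0, 0, 0]], [[0, 0, 0], [0, 0, 0]]]'

```text
clock: 2.3
position: [0.4971, 0.1174, 0.2488]
ee_rot: [-1.562, 0.19, -0.191]
force: [0.1, 0.9, -0.5]
width: 1.001
```

```bash
python3 - <<'E'
from h import *
to([.498,.1165,.133])
p=get_image("side");save(p,"s1.png");c=p["color"]
hsv=cv2.cvtColor(c,cv2.COLOR_RGB2HSV)
q=get_image("top");save(q,"t1.png")
print(proj(p,[.498,.1165,.162]),proj(p,[.498,.1165,.12]),proj(p,[.498,.1165,0]),proj(p,[.509,-.292,.094]))
x,y=map(int,proj(p,[.498,.1165,.1]))
a=cv2.resize(c[y-70:y+70,x-80:x+80],None,fx=4,fy=4,interpolation=cv2.INTER_CUBIC);save(dict(color=a),"s1c.png");print(x,y)
E
```

```text
t 2.3 pos [0.4971 0.1174 0.2488] yaw(jaw-90) -13.91 ydir [ 0.  0. -1.] F [ 0.1  0.9 -0.5] w 1.001
tool shift [ 0.0011  0.1158 -0.0007]
[278.79310005 282.46475542] [279.58740428 294.417253  ] [281.76265034 326.63816936] [318.66180245 228.58747839]
279 299
```

View pics/s1c.png

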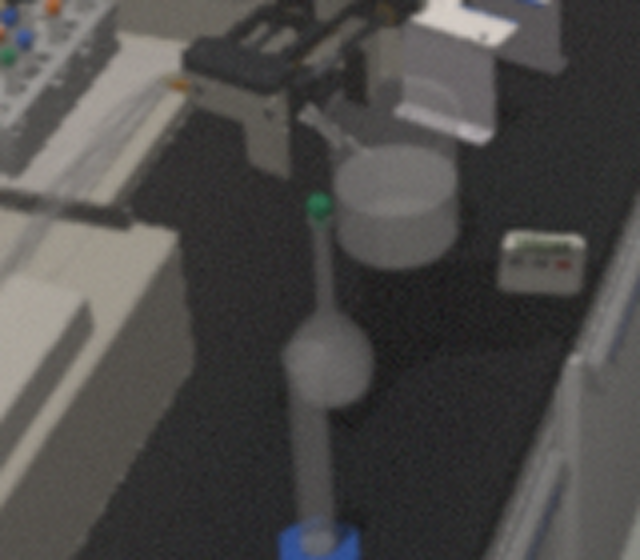

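```bash
python3 - <<'E'
from h import *
p=dict(get_image("side"));q=get_image("top")
def green(c,x0,x1,y0,y1):
    hsv=cv2.cvtColor(c,cv2.COLOR_RGB2HSV)
    m=cv2.inRange(hsv,(50,90,40),(85,255,255));z=np.zeros_like(m);z[y0:y1,x0:x1]=m[y0:y1,x0:x1];mm=cv2.moments(z,True);return (mm['m10']/mm['m00'],mm['m01']/mm['m00']),mm['m00'],cv2.boundingRect(z)
g=green(p["color"],262,300,265,300);print(g)
s=green(cv2.imread('pics/top0.png')[...,::-1].copy(),150,230,190,260);print(s)
print(tri(ray(p,g[0]),ray(q,s[0])))
f=lambda u,v:((u+.5)/4-.5+199,(v+.5)/4-.5+229)
# bulb centre side vs top
print("bulb",tri(ray(p,f(329,360)),ray(q,((622.5)/6-.5+95,222.5/6-.5+195))))
print("timer base",atz(p,f(540,290),0),"timer top",tri(ray(p,f(545,240)),ray(q,(262,270))))
print("beaker",tri(ray(p,f(396,180)),ray(q,(264,217.5))), atz(p,f(398,240),0))
E
```

```text
((278.35483870967744, 279.93548387096774), 31.0, (276, 277, 6, 7))
((184.64814814814815, 219.44444444444446), 54.0, (181, 216, 9, 8))
(array([0.49895708, 0.11726235, 0.1712248 ]), np.float64(0.0009133278234847322))
bulb (array([0.4985069 , 0.11672078, 0.03073836]), np.float64(0.0009175948097780682))
timer base [ 0.38463452 -0.04058538  0.        ] timer top (array([ 0.39129869, -0.06268511,  0.03198363]), np.float64(0.008556139474187688))
beaker (array([ 0.52123468, -0.06751328,  0.06277037]), np.float64(0.023563007129884413)) [ 0.51075976 -0.07031505  0.        ]
```

View pics/s1.png

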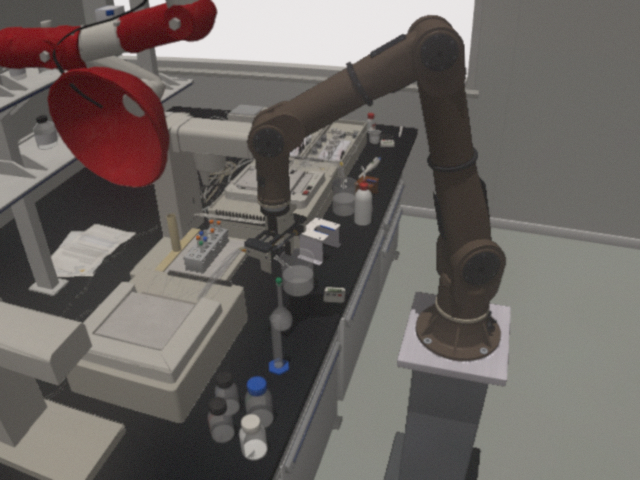

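```bash
python3 - <<'E'
from h import *
p=get_image("side")
for X in ([.511,.171,.227],[.484,.063,.227],[.497,.117,.227]): print(proj(p,X))
a=cv2.resize(p["color"][200:320,200:360],None,fx=5,fy=5,interpolation=cv2.INTER_CUBIC);save(dict(color=a),"s2c.png")
E
```

```text
[265.68765009 273.84076523]
[289.0153572  253.40333558]
[277.8108168  263.39840795]
```

View pics/s2c.png

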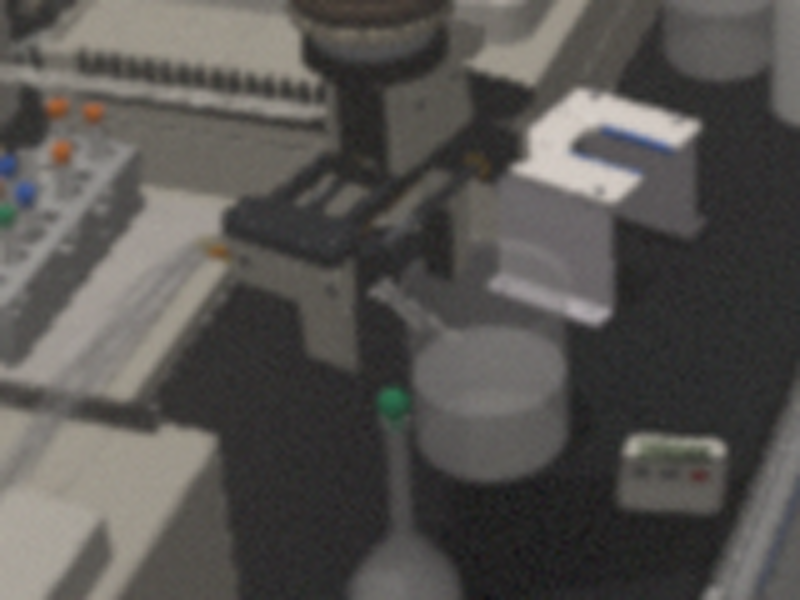

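```bash
python3 - <<'E'
from h import *
p=get_image("side");q=get_image("top")
print(tri(ray(p,(243,250)),ray(q,(193,168))))
print(tri(ray(p,(277,258)),ray(q,(243,203))))
print(atz(q,(265,213),.05), "at flask y, rod x for z .12/.18", atz(q,(215,183),.12),atz(q,(215,183),.18))
E
```

```text
(array([0.61115252, 0.08939454, 0.23202364]), np.float64(0.00021745910053481475))
(array([ 0.5530529 , -0.01923152,  0.14350842]), np.float64(0.00427676136547091))
[ 0.5487317  -0.06606528  0.05      ] at flask y, rod x for z .12/.18 [0.60950574 0.0592697  0.12      ] [0.5910352  0.04620308 0.18      ]
```

The rod from the beaker clears the gripper by more than 60 mm, so I'll descend over the neck.

Emit:
arm_command --plan '[[[0.0015, 0.03, -0.0005], [0, 0, 0]], [[0.0015, 0.06, -0.0005], [0, 0, 0]], [[0.0015, 0.085, -0.0005], [0, 0, 0]], [[0.0015, 0.105, -0.0005], [0, 0, 0]], [[0.0015, 0.1155, -0.0005], [0, 0, 0]]]'

```text
clock: 3.15
position: [0.497, 0.1181, 0.1317]
ee_rot: [-1.564, 0.189, -0.186]
force: [0.1, 0.6, 0.0]
width: 0.998
```

Emit:
arm_command --plan '[[[0, 0, 0], [0, 0, 0]]]'

```text
clock: 3.25
position: [0.4972, 0.118, 0.1322]
ee_rot: [-1.564, 0.189, -0.186]
force: [0.0, -0.1, -0.5]
width: 1.0
```

```bash
python3 - <<'E'
from h import *
to([.4985,.117,.133])
p=get_image("side");q=get_image("top")
a=cv2.resize(p["color"][240:340,220:340],None,fx=5,fy=5,interpolation=cv2.INTER_CUBIC)
save(dict(color=a),"s3c.png")
E
```

```text
t 3.25 pos [0.4972 0.118  0.1322] yaw(jaw-90) -13.68 ydir [-0.002 -0.001 -1.   ] F [ 0.  -0.1 -0.5] w 1.0
tool shift [ 0.0015 -0.0008 -0.0006]
```

View pics/s3c.png

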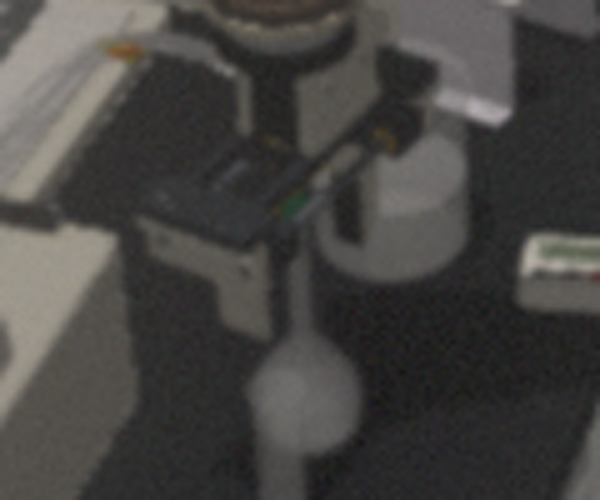

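The neck is between the fingers and there is no contact force. Closing.

Emit:
arm_command --plan '[[[0.001, 0, 0], [0, 0, 0]], [[0.001, 0, 0], [0, 0, 0]], [[0.001, 0, 0], [0, 0, 0]], [[0.001, 0, 0], [0, 0, 0]], [[0.001, 0, 0], [0, 0, 0]]]' --fingers 1 --squeeze 12

```text
clock: 3.85
position: [0.499, 0.1176, 0.1334]
ee_rot: [-1.562, 0.188, -0.188]
force: [-0.4, 0.9, -0.1]
width: 0.613
```

Emit:
arm_command --plan '[[[0, 0, 0], [0, 0, 0]], [[0, 0, 0], [0, 0, 0]], [[0, 0, 0], [0, 0, 0]], [[0, 0, 0], [0, 0, 0]], [[0, 0, 0], [0, 0, 0]]]'

```text
clock: 4.35
position: [0.499, 0.1176, 0.1332]
ee_rot: [-1.563, 0.188, -0.188]
force: [0.2, -1.0, -0.0]
width: 0.179
```

Emit:
arm_command --plan '[[[0, 0, 0], [0, 0, 0]], [[0, 0, 0], [0, 0, 0]], [[0, -0.02, 0], [0, 0, 0]], [[0, -0.04, 0], [0, 0, 0]], [[0, -0.06, 0], [0, 0, 0]]]'

```text
clock: 4.85
position: [0.4987, 0.1175, 0.1937]
ee_rot: [-1.563, 0.189, -0.187]
force: [0.3, 0.0, -1.2]
width: 0.178
```

```bash
python3 - <<'E'
from h import *
to([.41,.05,.193]);to([.405,-.266,.193])
p=get_image("side")
a=cv2.resize(p["color"][220:340,220:340],None,fx=5,fy=5,interpolation=cv2.INTER_CUBIC)
save(dict(color=a),"s4c.png")
E
```

```text
t 4.85 pos [0.4987 0.1175 0.1937] yaw(jaw-90) -13.72 ydir [-0.001 -0.    -1.   ] F [ 0.3  0.  -1.2] w 0.178
tool shift [-0.0701  0.0008 -0.0866]
t 4.85 pos [0.4987 0.1175 0.1937] yaw(jaw-90) -13.72 ydir [-0.001 -0.    -1.   ] F [ 0.3  0.  -1.2] w 0.178
tool shift [-1.000e-04  9.000e-04 -3.948e-01]
```

View pics/s4c.png

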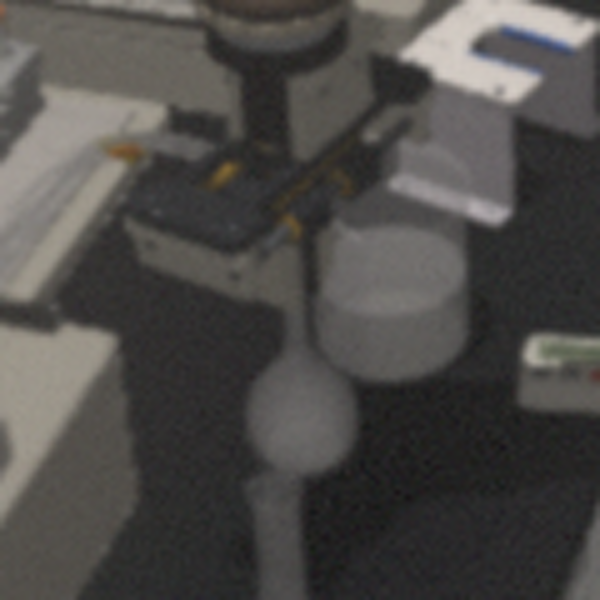

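Lifted cleanly, with the flask hanging upright. Now I'll carry it past the front of the beaker.

Emit:
arm_command --plan '[[[-0.015, 0, -0.015], [0, 0, 0]], [[-0.035, 0, -0.035], [0, 0, 0]], [[-0.055, 0, -0.055], [0, 0, 0]], [[-0.07, 0, -0.071], [0, 0, 0]], [[-0.077, 0, -0.078], [0, 0, 0]]]'

```text
clock: 5.4
position: [0.4039, 0.059, 0.193]
ee_rot: [-1.563, 0.19, -0.188]
force: [0.4, -0.7, -1.2]
width: 0.178
```

Emit:
arm_command --plan '[[[0.005, 0, -0.02], [0, 0, 0]], [[0.013, 0, -0.053], [0, 0, 0]], [[0.0215, 0, -0.088], [0, 0, 0]], [[0.03, 0, -0.123], [0, 0, 0]], [[0.0385, 0, -0.158], [0, 0, 0]]]'

```text
clock: 5.9
position: [0.4062, -0.1038, 0.1934]
ee_rot: [-1.563, 0.187, -0.188]
force: [1.4, 0.0, -1.4]
width: 0.174
```

Emit:
arm_command --plan '[[[0.0085, 0, -0.035], [0, 0, 0]], [[0.017, 0, -0.07], [0, 0, 0]], [[0.0255, 0, -0.105], [0, 0, 0]], [[0.034, 0, -0.14], [0, 0, 0]], [[0.0385, 0, -0.158], [0, 0, 0]]]'

```text
clock: 6.4
position: [0.4058, -0.2686, 0.1933]
ee_rot: [-1.564, 0.189, -0.191]
force: [-0.8, -0.6, -0.1]
width: 0.173
```

```bash
python3 - <<'E'
from h import *
to([.405,-.266,.1365])
p=get_image("side");q=get_image("top");save(p,"s5.png");save(q,"t5.png")
E
```

```text
t 6.4 pos [ 0.4058 -0.2686  0.1933] yaw(jaw-90) -13.86 ydir [ 0.001 -0.002 -1.   ] F [-0.8 -0.6 -0.1] w 0.173
tool shift [-0.0015  0.0568  0.0024]
```

View pics/s5.png

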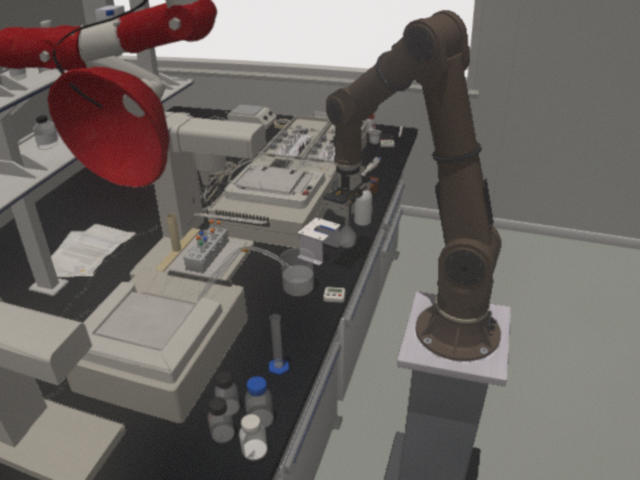

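View pics/t5.png

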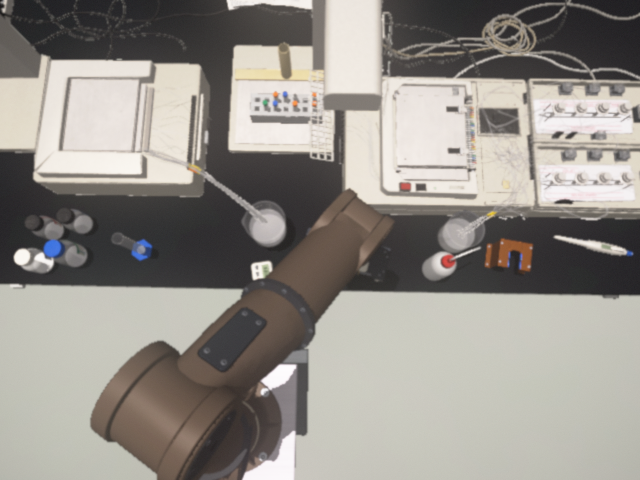

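The top view shows the cylinder still at (132,245). In the side view the flask hangs at (347,235), in front of the guard. I'll overlay my guard model on the side view before inserting.

```bash
python3 - <<'E'
from h import *
p=get_image("side");c=p["color"]
s=8;x0,y0=285,205
a=cv2.resize(c[y0:y0+70,x0:x0+90],None,fx=s,fy=s,interpolation=cv2.INTER_CUBIC)
b=np.array([.509,-.292]);th=np.radians(-14);X=np.array([np.cos(th),np.sin(th)]);Y=np.array([-X[1],X[0]])
def P(x,y,z):
    w=b+x*X+y*Y;u=proj(p,[w[0],w[1],z]);return tuple(int(round(v)) for v in ((u[0]-x0+.5)*s,(u[1]-y0+.5)*s))
def pl(L,z,col,cl=True): cv2.polylines(a,[np.array([P(x,y,z) for x,y in L])],cl,col,1)
pl([(-.05,-.058),(.05,-.058),(.05,.058),(-.05,.058)],.094,(255,0,0))
pl([(-.05,-.02),(.008,-.02),(.016,-.012),(.016,.012),(.008,.02),(-.05,.02)],.094,(255,0,255),False)
save(dict(color=a),"s6.png")
E
```

```text
(no output)
```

View pics/s6.png

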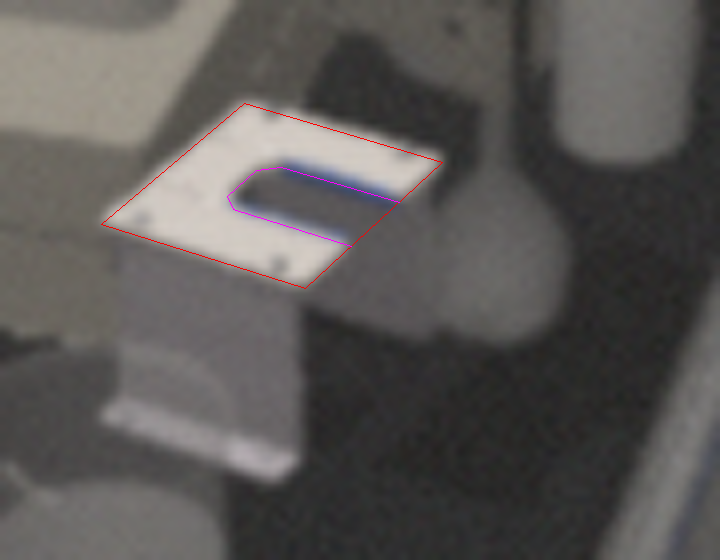

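The model matches within about 1 px. Lowering in front of the guard.

Emit:
arm_command --plan '[[[-0.001, 0.015, 0.0005], [0, 0, 0]], [[-0.0015, 0.03, 0.001], [0, 0, 0]], [[-0.0015, 0.044, 0.0015], [0, 0, 0]], [[-0.0015, 0.053, 0.002], [0, 0, 0]], [[-0.0015, 0.056, 0.002], [0, 0, 0]]]'

```text
clock: 7.05
position: [0.4046, -0.2616, 0.1364]
ee_rot: [-1.562, 0.188, -0.186]
force: [0.2, -0.5, -0.3]
width: 0.176
```

Emit:
arm_command --plan '[[[0, 0, 0], [0, 0, 0]], [[0, 0, 0], [0, 0, 0]]]'

```text
clock: 7.25
position: [0.405, -0.2629, 0.1377]
ee_rot: [-1.563, 0.187, -0.188]
force: [0.3, 0.0, -1.9]
width: 0.178
```

```bash
python3 - <<'E'
from h import *
to([.455,-.2785,.137]);to([.509,-.292,.137])
p=get_image("side")
a=cv2.resize(p["color"][190:290,280:400],None,fx=6,fy=6,interpolation=cv2.INTER_CUBIC);save(dict(color=a),"s7.png")
E
```

```text
t 7.25 pos [ 0.405  -0.2629  0.1377] yaw(jaw-90) -13.7 ydir [ 0.001 -0.    -1.   ] F [ 0.3  0.  -1.9] w 0.178
tool shift [ 0.0523  0.0007 -0.0033]
t 7.25 pos [ 0.405  -0.2629  0.1377] yaw(jaw-90) -13.7 ydir [ 0.001 -0.    -1.   ] F [ 0.3  0.  -1.9] w 0.178
tool shift [ 0.108   0.0008 -0.0036]
```

View pics/s7.png

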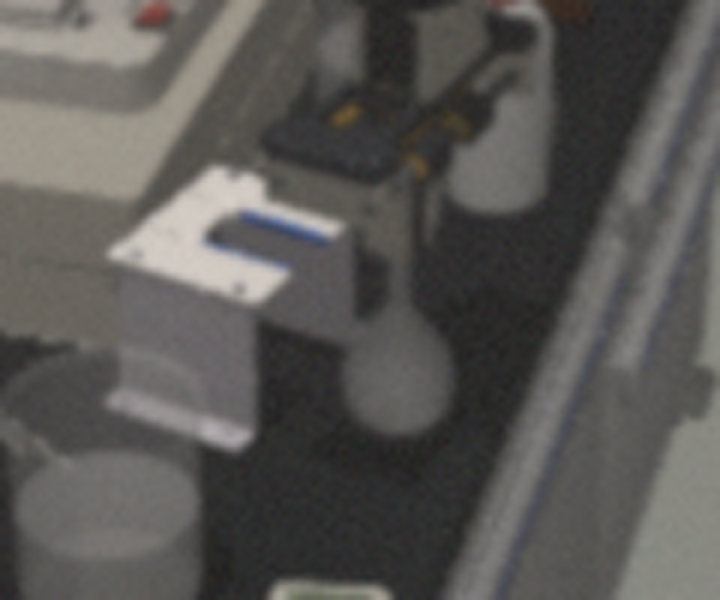

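Emit:
arm_command --plan '[[[0.01, 0, -0.003], [0, 0, 0]], [[0.025, 0, -0.0035], [0, 0, 0]], [[0.04, 0, -0.0035], [0, 0, 0]], [[0.055, 0, -0.0035], [0, 0, 0]], [[0.06, 0, -0.0035], [0, 0, 0]]]'

```text
clock: 7.8
position: [0.4643, -0.2812, 0.1376]
ee_rot: [-1.563, 0.186, -0.189]
force: [0.5, -0.4, -0.5]
width: 0.173
```

```bash
python3 - <<'E'
from h import *
to([.509,-.292,.137])
p=get_image("side")
a=cv2.resize(p["color"][190:290,280:400],None,fx=6,fy=6,interpolation=cv2.INTER_CUBIC);save(dict(color=a),"s8.png")
E
```

```text
t 7.8 pos [ 0.4643 -0.2812  0.1376] yaw(jaw-90) -13.67 ydir [ 0.002 -0.001 -1.   ] F [ 0.5 -0.4 -0.5] w 0.173
tool shift [0.046  0.0007 0.    ]
```

View pics/s8.png

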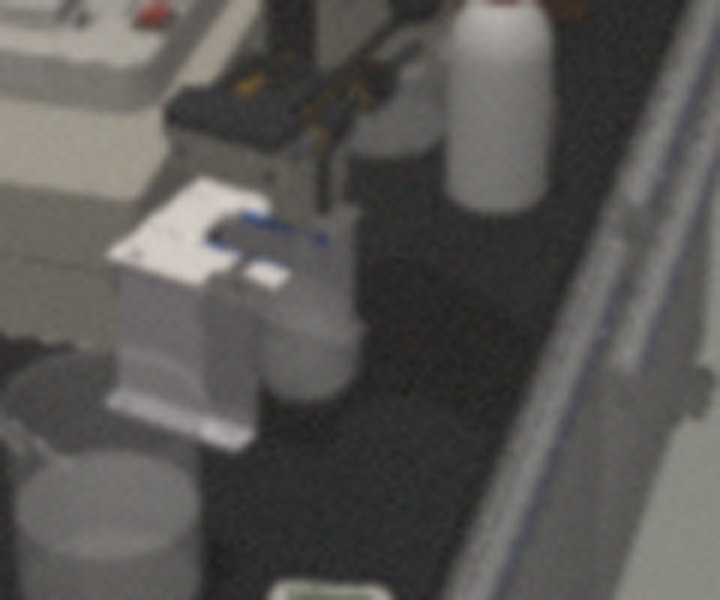

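The neck is at the slot mouth between the blue lips (crop 295,225) and the bulb is under the plate, with no contact. I'll continue in.

Emit:
arm_command --plan '[[[0.012, 0, 0], [0, 0, 0]], [[0.026, 0, 0], [0, 0, 0]], [[0.038, 0, 0], [0, 0, 0]], [[0.046, 0, 0], [0, 0, 0]], [[0.047, 0, 0], [0, 0, 0]]]'

```text
clock: 8.35
position: [0.5086, -0.2918, 0.1371]
ee_rot: [-1.563, 0.187, -0.188]
force: [0.3, 0.6, -0.2]
width: 0.175
```

Emit:
arm_command --plan '[[[0, 0.001, 0], [0, 0, 0]], [[0, 0.002, 0], [0, 0, 0]], [[0, 0.003, 0], [0, 0, 0]], [[0, 0.003, 0], [0, 0, 0]], [[0, 0.003, 0], [0, 0, 0]]]'

```text
clock: 8.85
position: [0.5075, -0.2916, 0.1342]
ee_rot: [-1.562, 0.188, -0.188]
force: [0.6, -0.1, -0.9]
width: 0.174
```

```bash
python3 - <<'E'
from h import *
to([.509,-.292,.1335])
p=get_image("side")
a=cv2.resize(p["color"][190:290,280:400],None,fx=6,fy=6,interpolation=cv2.INTER_CUBIC);save(dict(color=a),"s9.png")
E
```

```text
t 8.85 pos [ 0.5075 -0.2916  0.1342] yaw(jaw-90) -13.72 ydir [-0.  0. -1.] F [ 0.6 -0.1 -0.9] w 0.174
tool shift [ 0.0016  0.0007 -0.    ]
```

View pics/s9.png

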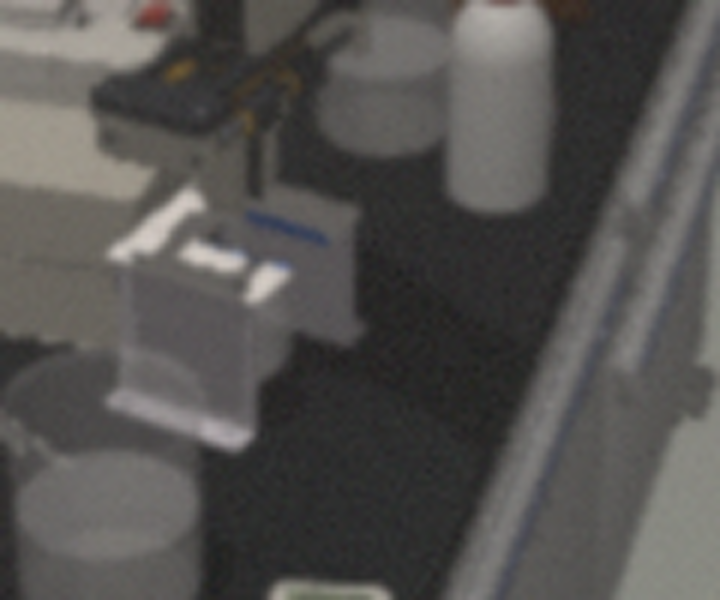

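Emit:
arm_command --plan '[[[0.001, 0.0005, 0], [0, 0, 0]], [[0.001, 0.001, 0], [0, 0, 0]], [[0.001, 0.001, 0], [0, 0, 0]]]'

```text
clock: 9.2
position: [0.5088, -0.2919, 0.1333]
ee_rot: [-1.563, 0.188, -0.188]
force: [0.0, 0.4, -0.2]
width: 0.174
```

Emit:
arm_command --plan '[[[0, 0, 0], [0, 0, 0]], [[0, 0, 0], [0, 0, 0]], [[0, 0, 0], [0, 0, 0]], [[0, 0, 0], [0, 0, 0]], [[0, 0, 0], [0, 0, 0]]]' --fingers -1

```text
clock: 9.7
position: [0.5086, -0.2919, 0.1332]
ee_rot: [-1.563, 0.188, -0.188]
force: [0.7, -0.2, -0.2]
width: 0.558
```

Emit:
arm_command --plan '[[[0, 0, 0], [0, 0, 0]], [[0, 0, 0], [0, 0, 0]], [[0, 0, 0], [0, 0, 0]], [[0, 0, 0], [0, 0, 0]], [[0, 0, 0], [0, 0, 0]]]'

```text
clock: 10.2
position: [0.5086, -0.2919, 0.1332]
ee_rot: [-1.563, 0.188, -0.188]
force: [-0.1, 0.4, -0.0]
width: 0.979
```

Released. I'll rise straight up, then back toward the robot and left to clear both cameras' view.

Emit:
arm_command --plan '[[[0, -0.02, 0], [0, 0, 0]], [[0, -0.045, 0], [0, 0, 0]], [[0, -0.075, 0], [0, 0, 0]], [[0, -0.105, 0], [0, 0, 0]], [[0, -0.13, 0], [0, 0, 0]]]'

```text
clock: 10.7
position: [0.5087, -0.2921, 0.265]
ee_rot: [-1.563, 0.187, -0.189]
force: [0.2, 0.8, 1.2]
width: 1.001
```

Emit:
arm_command --plan '[[[-0.02, 0, 0.03], [0, 0, 0]], [[-0.04, 0, 0.06], [0, 0, 0]], [[-0.06, 0, 0.1], [0, 0, 0]], [[-0.06, 0, 0.14], [0, 0, 0]], [[-0.06, 0, 0.18], [0, 0, 0]]]'

```text
clock: 11.2
position: [0.4927, -0.1014, 0.2636]
ee_rot: [-1.562, 0.188, -0.189]
force: [0.0, -0.5, 0.5]
width: 1.001
```

```bash
python3 - <<'E'
from h import *
to([.4,0,.26])
p=get_image("side");q=get_image("top");save(p,"s10.png");save(q,"t10.png")
a=cv2.resize(p["color"][190:290,280:400],None,fx=4,fy=4,interpolation=cv2.INTER_CUBIC)
b=cv2.resize(q["color"][180:280,290:410],None,fx=4,fy=4,interpolation=cv2.INTER_CUBIC);save(dict(color=cv2.resize(np.hstack([a,b]),(800,333))),"s10c.png")
E
```

```text
t 11.2 pos [ 0.4927 -0.1014  0.2636] yaw(jaw-90) -13.75 ydir [ 0.001  0.    -1.   ] F [ 0.  -0.5  0.5] w 1.001
tool shift [-0.1141  0.0036  0.0764]
```

View pics/s10c.png

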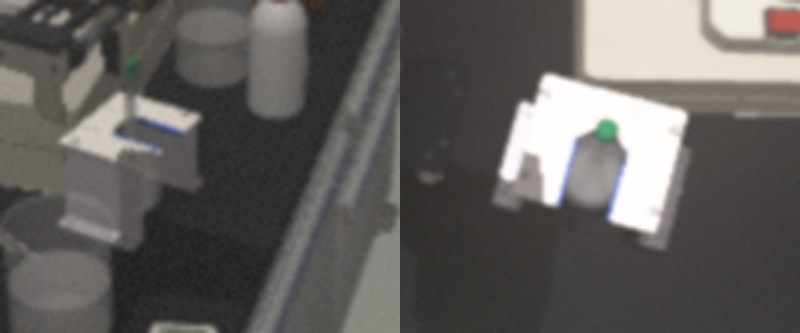

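```bash
python3 - <<'E'
from h import *
p=get_image("side");q=get_image("top")
def green(c,x0,x1,y0,y1):
    m=cv2.inRange(cv2.cvtColor(c,cv2.COLOR_RGB2HSV),(50,90,40),(85,255,255));z=np.zeros_like(m);z[y0:y1,x0:x1]=m[y0:y1,x0:x1];mm=cv2.moments(z,True);return (mm['m10']/mm['m00'],mm['m01']/mm['m00'])
g=green(p["color"],305,335,200,225);s=green(q["color"],340,365,205,235)
print(g,s,tri(ray(p,g),ray(q,s)))
print("cyl",[ (d["point"],atz(q,d["point"],.088).round(3)) for d in place_of(q,"cylinder_center")])
a=cv2.resize(q["color"][195:285,95:215],None,fx=6,fy=6,interpolation=cv2.INTER_CUBIC);save(dict(color=a),"ca2.png")
E
```

```text
(319.0, 208.8) (351.27272727272725, 219.04545454545453) (array([ 0.50693699, -0.2913164 ,  0.17221078]), np.float64(0.0008777675960894925))
cyl [([130.9, 244.0], array([0.45 , 0.276, 0.088]))]
```

View pics/ca2.png

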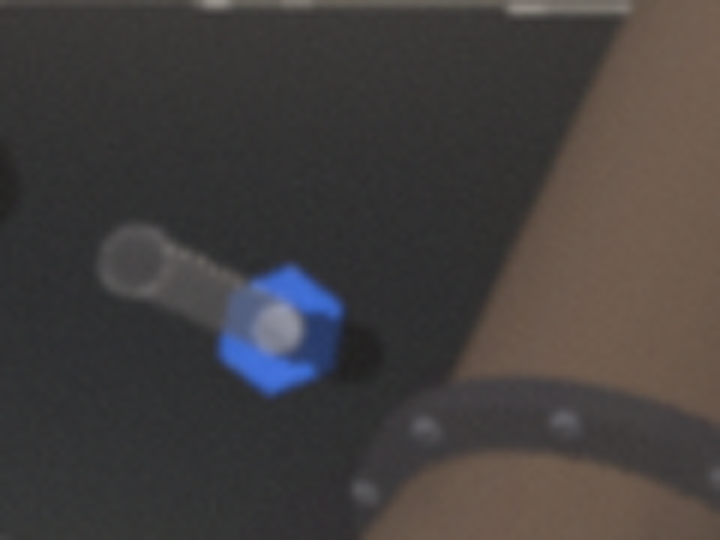

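The stopper triangulates to (0.507, -0.291, 0.172), about 2 mm from the bay axis. It reads the same height as it did on the bare worktop (0.171), so the flask is upright and seated. The cylinder's crop matches the first one, and the gripper is clear of everything.

```bash
python3 -c "
from h import *
print(sign_off(), observe()['force'].round(1))"
```

```text
the job is handed in; nothing more can be done
the job is handed in; nothing more can be done
```

The flask is standing in the white neck guard with its neck through the slot and its bulb under the plate. I let go of it and handed the job in at about 11.5 s; no verdict was reported. I gripped it by the neck, carried it past the front of the beaker, slid it in from the open front, lowered it, and raised the gripper straight up.

**Last checks before hand-in:**
- **Flask position:** the stopper measured at (0.507, -0.291, 0.172), about 2 mm from my estimate of the bay point in plan. Its height was within 1 mm of what it read on the open worktop.
- **Upright:** both pictures show it standing straight.
- **Measuring cylinder:** it appears at the same pixels as at the start.
- **Robot:** the gripper is open, the arm is clear of everything, and the force readings were only noise.

No check failed. The bay position came from the plate corners in the top view. It matched the side view to about 1 px, with the slot outline 1–2 mm off. The network's own estimate of the bay was about 8 mm away, and I did not use it.

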